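# Index the dish carousel and load the last dish

### The job

The dish carousel has been left between two stations. Turn it by its black centre knob until the one empty nest stands at the red loading mark on the housing and the detent clicks home, and let go of it; only then lay the loose petri dish in that empty nest, so that it sits flat on the bottom. Leave the timer, the amber bottle and the small beaker where they are.

Things in the scene. Friction and masses are not known exactly. Their poses are not given: they have to be found in the camera images.
- carousel: Indexing carousel fixed to the bench: round white housing 244 mm across and 26 mm high with an aluminium disc (220 mm across, top face 36 mm above the bench) turning on it. Origin: on the turning axis, at bench level. z up; its -x axis points to the red loading mark. It may stand turned by a yaw of about -66 to -28 degrees.
- turntable (a joint): Angle of the disc about the vertical axis, rad, growing anticlockwise seen from above. 0: the empty nest is at the loading mark. Spring detents at every quarter turn (0, +-1.571 ...) pull the disc in from about 2 degrees off; pushing past the edge of a detent takes about 0.1 N m, between them it turns freely with slight friction.
- knob_grip (a point): Point on the turning axis at gripping height of the black bar knob, 83 mm above the bench. It turns with the disc: the bar is 60 mm long along this frame's x, 16 mm thick along y, and spans 60 to 96 mm above the bench. -x points to the empty nest (white line on top of the knob).
- loading_mark (a point): Red mark on the small index housing at the rim, 133 mm from the axis, 18 mm above the bench.
- empty_nest (a point): Centre of the floor of the empty nest, 75 mm from the axis, 36 mm above the bench; turns with the disc. The nest is a round black pad within a blue lip, lip 68 mm inside and 73 mm outside diameter, 3 mm high. Three equal nests at 90 degrees to one another hold fixed petri dishes, tops 17 mm above the disc.
- dish: The loose covered petri dish lying on the bench: 65 mm across its cover (from 4 to 16 mm high), 60 mm across its foot (0 to 4 mm high), about 45 g. Origin: centre of the underside, z up.
- timer: White square bench timer, 62 x 62 x 18 mm, standing between dish and carousel; leave alone. Origin: centre of the underside.
- amber_bottle: Small amber bottle with white cap, 52 mm across, 118 mm high; leave alone. Origin: centre of the underside.
- beaker: Small empty glass beaker, 48 mm across, 60 mm high, near the bottle; leave alone. Origin: centre of the underside.
Not all that is in view belongs to the job. Leave any blue or green look-alike of the dish alone.

How it is judged:
By the outcome, as a careful person would: the job done as asked, in the order asked, and still so for the second after the job is handed in, with the robot touching nothing.
It also fails if it takes over 51 s, if anything falls off the work surface, if the arm or the gripper's body presses on something with over 40 N, if the wrist force passes 120 N, or if a joint passes its speed limit or range.

### The arm

A 6-joint arm with a two-finger parallel gripper is mounted at the origin on a cart in front of the work surface, level with it; the furniture and walls round the work are solid. World frame = base frame: x ahead of the robot, y to its left, z up, the work surface at z = 0. Lengths are in m, angles in rad, forces in N, time in s.
With the tool pointing down it reaches from about 0.225 to 0.725 m from the base axis. Payload 3.1 kg.
Tool frame: the origin (TCP) lies between the finger pads; the fingertips stand manip.nose_length ahead of it and the grasp point (between the pads) lies 5 mm behind it (manip.nose_length is the distance from the TCP to the fingertips, in m); z points along the fingers, y is the line along which they close (so a half turn about z gives the same grasp; the last joint's range is limited). The gripper opens to 85 mm and grips with 20 to 120 N. Pads are 22 mm wide; open, the fingers measure 114 mm over their backs; the gripper's body (76 mm by 85 mm) begins 54 mm behind the grasp point. The pads swing forward as they close: fully open they stand 13 mm farther back than shut.
Start: joints at [1.025, 0.048, 0.099, 1.622, 0, 1.443], TCP at [0.213, 0.48, 0.245] pointing down, gripper open.
Joint ranges: [-2.91, 2.91], [-0.99, 1.94], [-1.21, 1.42], [-2.12, 2.29], [-1.49, 1.47], [-3.14, 3.14]. Speed limits (rad/s): [2.79, 2.79, 3.14, 3.14, 3.14, 3.14].

### API

Orientations are given as a 3x3 rotation matrix whose columns are the frame's x, y, z axes.
In Python, from rig import manip gives the robot as it stands.
- The arm moves only by the tool drive_tool, never from a script. Its argument "increments" is a list of rows, each a list of 3 entries, a list of its own where there are three numbers: the opening, from -1 (shut) to 1 (fully open), then the shift along the tool's x, y, z in units of 5 cm (1.0 is 5 cm), then the turn, a rotation vector about the tool's x, y, z in units of 10 degrees (1.0 is 10 degrees). In form: [[jaw, [tx, ty, tz], [ax, ay, az]], ...]. A call has 1 to 8 rows; each row shifts and turns the commanded pose from where the row before left it, along the tool's axes as they then stand; what a row does not reach is not made up. A row lasts 1/8 s, in which the tool goes at most 62.5 mm and 10.7 degrees, less where a joint would pass 70% of its speed; a pose out of reach is approached as far as the arm can. A call with a number of a shift or a turn outside -1 to 1 is refused whole. A call with a gripper value outside its range is refused whole. The fingers move at their own pace and stop on an object; the grip force is fixed at half the most. Time passes only in rows, so rows that do not move let the fingers close. It gives the time, the measured TCP pose, the force, the opening and the grip force at its end, in the units of the state.
- manip.get_state(): the state, without advancing time (a new reading comes with each control period).
- manip.read_camera(name): name is "side" or "top"; returns the picture (400x640x3 uint8, red, green, blue); there is no depth.
- manip.get_calibration(name): a dict with "fovy" (degrees; the focal length in pixels is half the picture's height over the tangent of half this angle, whatever the lens; pixels are square), "cx", "cy" (the principal point, pixels), "world_from_camera" (4x4, takes a point from camera to world coordinates). Camera axes: x right, y down, z forward; pixel columns grow to the right and rows downward; lengths in m; the calibration is good to about 2 mm. A picture is of the moment at which its call begins. get_calibration takes no time and is no camera call.
- manip.finish_job(): hands the job in; it is judged then, once.
Trained networks look in the newest picture that a camera, given by its name, has taken for a name from the list of things; names that differ only in an ending like _2 or _b are one class to them, and where a whole thing is asked for, a point or a joint stands for the part that bears it (a point fixed in the world has none). Each returns a list of dicts, best first, with "p" (0 to 1); they miss things now and then, are a little off and sometimes report something else, mostly with a low value. They report only what shows in the picture. A call takes as long as a camera call. They do not tell look-alikes from the thing itself.
- manip.find_in(thing, camera): "bbox" ([left, top, right, bottom] as shares, 0 to 1, of the picture: columns of its width, rows of its height, round what is visible of it).
- manip.masks_of(thing, camera): "region" (400x640 bool, what is visible of it) and "bbox" ([left, top, right, bottom] as shares, 0 to 1, of the picture: columns of its width, rows of its height, round what is visible of it).
The state is a dict: "time_s": time; "joints": joint angles; "joint_velocities": joint speeds; "effort": joint torques, N m; "tcp_pos": TCP position; "tcp_rot": TCP orientation; "force": force on the tool from outside, world axes, zero at the start; "ft_torque": the same for the moment, N m; "width": finger opening in m; "finger_force": force on a finger pad.
Only numpy, scipy, OpenCV 4.12 (cv2) and the standard library are available. Lean on these libraries where they do the work, as an engineer would, in place of code of your own. Each camera call takes 0.05 s, during which the arm holds its last target. There are 200 camera calls.

## Working session

There is one attempt and no reset: what is moved stays moved. The work goes in short steps, Python scripts to look and compute and a tool call to move; the robot and the scene stay as the last step left them, time stands still between calls to the robot, and variables do not carry over. Pictures are saved under pics/ and viewed, at most 10 in all, crops included, and the job is handed in when it is done.

Besides the shell and the picture viewer there is one more tool, called after ">>>" by a JSON object that holds its "op" and its "data", one argument or row to a line. drive_tool: Moves the arm, as the interface text tells. Shifts and turns lie within -1 to 1; 1 stands for 5 cm of shift or 10 degrees of turn. Its arguments: {"type":"object","properties":{"increments":{"type":"array","items":{"type":"array"}}},"required":["increments"]}

```bash
ls; mkdir -p pics; python3 - <<'E'
from rig import manip
import cv2,numpy as np
print(manip.nose_length, manip.get_state())
for c in("top","side"):
    im=manip.read_camera(c); cv2.imwrite(f"pics/{c}0.png",im[:,:,::-1]); print(c,manip.get_calibration(c))
E
```

```text
pics
0.014 {'time_s': 0.0, 'joints': array([1.02523151e+00, 4.87577458e-02, 9.75769271e-02, 1.62201679e+00,
       4.79587047e-05, 1.44299048e+00]), 'joint_velocities': array([-9.33062455e-05, -3.92567361e-04, -1.45649901e-03, -1.94216342e-03,
        1.30261638e-03, -2.47542094e-04]), 'effort': array([-2.29417274e-04, -3.38777268e+01,  3.20017576e+01,  2.02170981e-02,
       -1.36618569e-04,  1.19439153e-05]), 'tcp_pos': array([0.21269206, 0.47934177, 0.24410302]), 'tcp_rot': array([[-9.14000197e-01,  4.05711700e-01, -1.28702109e-03],
       [ 4.05713587e-01,  9.13998016e-01, -2.02780707e-03],
       [ 3.53629663e-04, -2.37557801e-03, -9.99997116e-01]]), 'force': array([ 0.12106385,  0.07903906, -0.24915717]), 'ft_torque': array([ 0.02738047,  0.02790941, -0.01811333]), 'finger_force': 0.0, 'width': 0.08551014291150122}
top {'fovy': 48.659529904928476, 'cx': 319.3839293546911, 'cy': 194.94297057194092, 'world_from_camera': array([[ 2.08366273e-02, -9.97819030e-01,  6.26340044e-02,
         4.28727139e-01],
       [-9.99782655e-01, -2.08389771e-02,  6.15810585e-04,
        -4.04515176e-02],
       [ 6.90761062e-04, -6.26332227e-02, -9.98036373e-01,
         1.22916445e+00],
       [ 0.00000000e+00,  0.00000000e+00,  0.00000000e+00,
         1.00000000e+00]])}
side {'fovy': 49.53476435765235, 'cx': 318.9419425822508, 'cy': 201.5835122040752, 'world_from_camera': array([[ 0.99993   ,  0.00405327, -0.01111637,  0.53149792],
       [ 0.01159379, -0.5233081 ,  0.85206468, -1.11193508],
       [-0.00236364, -0.85213391, -0.52331846,  0.73843366],
       [ 0.        ,  0.        ,  0.        ,  1.        ]])}
```

View pics/top0.png

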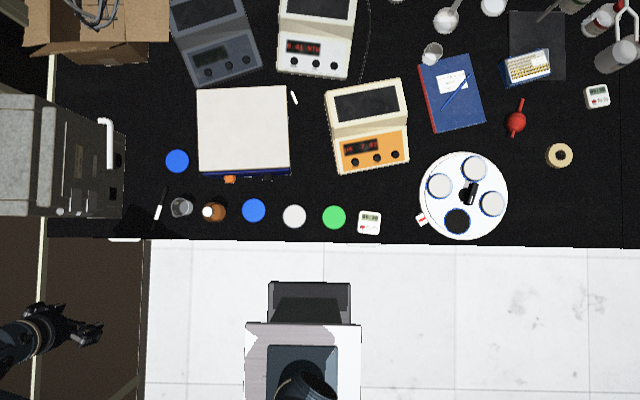

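View pics/side0.png

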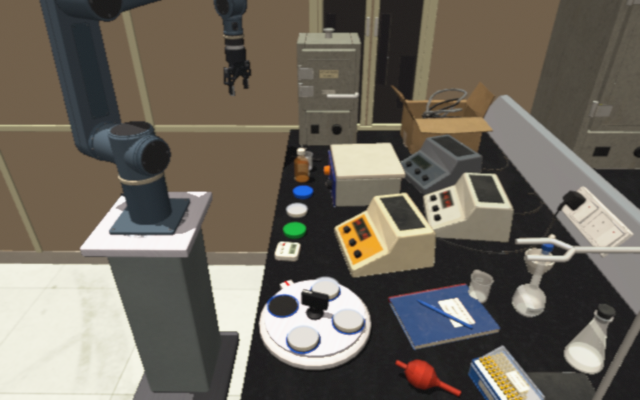

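The top view shows the carousel at about (463,195), its red mark at (422,219), the empty black nest at (457,221) and the knob at (468,193). The white loose dish is at (294,216) between blue (254,210) and green (334,217) look-alikes. The timer is at (369,222), the bottle at (213,212) and the beaker at (181,207). The side view shows the same layout.

```bash
cat > h.py <<'E'
from rig import manip
import cv2,numpy as np
def ray(c,u,v,z):
    k=manip.get_calibration(c);f=200/np.tan(np.radians(k["fovy"]/2));T=k["world_from_camera"]
    d=T[:3,:3]@np.array([(u-k["cx"])/f,(v-k["cy"])/f,1]);o=T[:3,3]
    return (o+d*(z-o[2])/d[2])[:2]
def proj(c,p):
    k=manip.get_calibration(c);f=200/np.tan(np.radians(k["fovy"]/2));T=np.linalg.inv(k["world_from_camera"])
    q=T[:3,:3]@np.array(p)+T[:3,3];return np.array([k["cx"]+f*q[0]/q[2],k["cy"]+f*q[1]/q[2]])
def cen(m):
    n,l,s,c=cv2.connectedComponentsWithStats(m.astype(np.uint8));i=1+np.argmax(s[1:,4]);return c[i],s[i]
E
python3 - <<'E'
from h import *
for c in("top","side"):
    im=manip.read_camera(c)
    for t,z in(("dish",.012),("timer",.018),("carousel",.02),("turntable",.036),("knob_grip",.08),("empty_nest",.036),("amber_bottle",.06),("beaker",.03)):
        for d in manip.masks_of(t,c)[:4]:
            if d["p"]>.3:
                q,s=cen(d["region"]);print(c,t,round(d["p"],2),q.round(1),s,"cen",ray(c,*q,z).round(4),"bboxc",ray(c,s[0]+s[2]/2-.5,s[1]+s[3]/2-.5,z).round(4))
im=cv2.imread("pics/top0.png")
cv2.imwrite("pics/a.png",cv2.resize(im[145:250,405:515],None,fx=5.5,fy=5.5,interpolation=cv2.INTER_CUBIC))
E
```

```text
top dish 0.95 [177.  160.1] [166 149  24  23 429] cen [0.5937 0.3565] bboxc [0.5939 0.3553]
top dish 0.68 [253.7 210.2] [242 198  24  25 451] cen [0.4594 0.1402] bboxc [0.4598 0.1406]
top dish 0.57 [294.4 215.7] [284 204  22  24 418] cen [0.4464 0.0278] bboxc [0.4471 0.0275]
top dish 0.57 [334.1 216.1] [322 204  25  25 474] cen [ 0.4477 -0.0814] bboxc [ 0.448  -0.0811]
top timer 0.79 [368.6 221.8] [357 210  24  24 495] cen [ 0.434  -0.1758] bboxc [ 0.4348 -0.1754]
top timer 0.44 [465.2 194.5] [ 424  155   82   80 5176] cen [ 0.5144 -0.4397] bboxc [ 0.5143 -0.4378]
top timer 0.39 [462.1 195.4] [ 415  151   93   89 6363] cen [ 0.5117 -0.4314] bboxc [ 0.5127 -0.4282]
top carousel 0.58 [462.1 195.3] [ 416  150   92   90 6395] cen [ 0.5118 -0.4307] bboxc [ 0.514 -0.429]
top turntable 0.8 [465.3 194.2] [ 425  154   82   81 5221] cen [ 0.5139 -0.434 ] bboxc [ 0.5144 -0.4346]
top turntable 0.52 [213.8 211.8] [202 203  25  19 373] cen [0.4523 0.2438] bboxc [0.4516 0.2434]
top knob_grip 0.84 [465.1 194.6] [ 424  155   83   80 5209] cen [ 0.5097 -0.4191] bboxc [ 0.5099 -0.4188]
top empty_nest 0
[... 876 characters left out ...]
e 0.9 [314.1 317.7] [ 264  277  101   80 6290] cen [ 0.5116 -0.4468] bboxc [ 0.5114 -0.4432]
side knob_grip 0.78 [314.  317.9] [ 263  277  102   81 6191] cen [ 0.5127 -0.4888] bboxc [ 0.5117 -0.4865]
side knob_grip 0.65 [300.6 166.7] [293 148  16  35 441] cen [0.4538 0.1821] bboxc [0.4527 0.1949]
side empty_nest 0.84 [314.2 317.9] [ 264  277  102   81 6293] cen [ 0.512  -0.4473] bboxc [ 0.5125 -0.4447]
side empty_nest 0.47 [300.8 166.7] [294 149  15  34 411] cen [0.4492 0.2686] bboxc [0.4494 0.2783]
side amber_bottle 0.65 [300.9 166.9] [294 148  15  35 414] cen [0.4522 0.2201] bboxc [0.4521 0.2346]
side beaker 0.66 [308.6 157.6] [304 151   8  18  79] cen [0.474  0.3554] bboxc [0.4705 0.3395]
```

View pics/a.png

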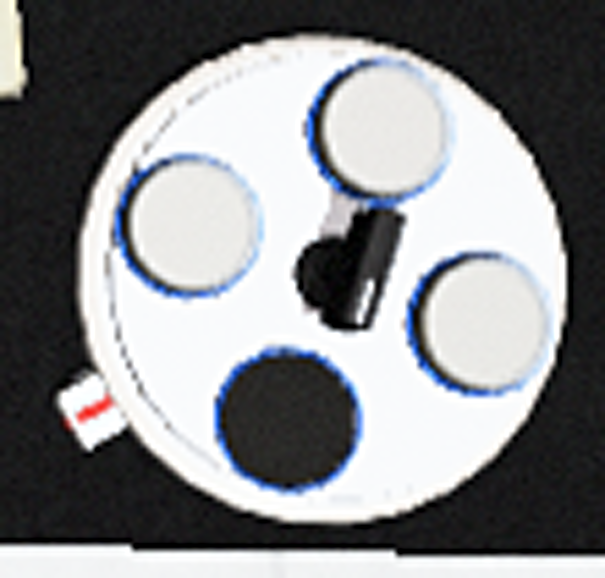

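The crop (5.5×, offset 405,145) shows the empty nest centre at (288,420), dish tops at about (385,130), (194,226) and (485,321), and the red mark at (95,411). The knob bar runs from about (385,210) to (348,325).

```bash
python3 - <<'E'
from h import *
from scipy.optimize import least_squares
im=cv2.cvtColor(cv2.imread("pics/top0.png"),cv2.COLOR_BGR2HSV)[145:250,405:515].astype(int)
H,S,V=im[...,0],im[...,1],im[...,2]
g=((V<236)&(V>190)&(S<30)).astype(np.uint8)
n,l,s,c=cv2.connectedComponentsWithStats(cv2.morphologyEx(g,cv2.MORPH_OPEN,np.ones((3,3),np.uint8)))
for i in range(1,n):
    if s[i,4]>100:print("gray",s[i],c[i].round(1),((c[i]+.5)*5.5).round(0))
obs=[]
P=lambda x,y:((x+.5)/5.5-.5+405,(y+.5)/5.5-.5+145)
pts=[(P(288,420),.037,0),(P(385,130),.053,2),(P(194,226),.053,None),(P(485,321),.053,None)]
w=[ray("top",*p,z) for p,z,_ in pts];print(np.round(w,4))
w=np.array(w)
ang=lambda v:np.degrees(np.arctan2(v[1],v[0]))
def res(q):
    a=q[2]+np.array([0,np.pi,-np.pi/2,np.pi/2])
    return (w-(q[:2]+.075*np.c_[np.cos(a),np.sin(a)])).ravel()
r=least_squares(res,[.514,-.434,2.9]);print(r.x,np.degrees(r.x[2]),(r.fun.reshape(4,2)*1000).round(1))
m=(((H<8)|(H>172))&(S>110)); q,s=cen(m);print("red",q,s)
for z in(.018,.026):
    mw=ray("top",q[0]+405,q[1]+145,z);print("mark",mw,ang(mw-r.x[:2]),np.linalg.norm(mw-r.x[:2]))
a,b=ray("top",*P(388,208),.096),ray("top",*P(357,320),.096);print("knob",ang(b-a),(a+b)/2)
E
```

```text
gray [ 68  18  14  14 113] [73.8 24. ] [409. 135.]
gray [ 80  48  20  20 306] [89.4 58. ] [495. 322.]
[[ 0.4412 -0.4113]
 [ 0.5828 -0.4533]
 [ 0.534  -0.3606]
 [ 0.4908 -0.5016]]
[ 0.51219252 -0.43171311  2.84882343] 163.22555925088275 [[ 0.8 -1.2]
 [-1.2  0. ]
 [ 0.2 -0.7]
 [ 0.3  1.9]]
red [16.53846154 74.07692308] [14 72  6  5 13]
mark [ 0.44445808 -0.3203687 ] 121.31351379928526 0.13032855945312116
mark [ 0.44435417 -0.31851978] 120.93484742724804 0.1319650368962744
knob 164.60660880801666 [ 0.51413211 -0.43232811]
```

>>> {"op": "drive_tool", "data": {
  "increments": [
    [1,[-0.6,-0.67,0],[0,0,0]],
    [1,[-0.8,-0.89,0],[0,0,0]],
    [1,[-0.8,-0.89,0],[0,0,0]],
    [1,[-0.8,-0.89,0],[0,0,0]],
    [1,[-0.8,-0.89,0],[0,0,0]],
    [1,[-0.8,-0.89,0],[0,0,0]],
    [1,[-0.8,-0.89,0],[0,0,0]],
    [1,[-0.8,-0.89,0],[0,0,0]]
  ]
}}

```text
time_s: 2.0
tcp_pos: [0.3568, 0.0369, 0.2457]
tcp_rot: [[-0.914, 0.406, 0.002], [0.406, 0.914, 0.0], [-0.002, 0.001, -1.0]]
force: [0.7, 0.2, 0.3]
width: 0.085
finger_force: 0.0
```

>>> {"op": "drive_tool", "data": {
  "increments": [
    [1,[-0.8,-0.89,0],[0,0,0]],
    [1,[-0.8,-0.89,0],[0,0,0]],
    [1,[-0.8,-0.89,0],[0,0,0]],
    [1,[-0.8,-0.89,0],[0,0,0]],
    [1,[-0.8,-0.89,0],[0,0,-0.35]],
    [1,[-0.8,-0.89,0],[0,0,-0.4]],
    [1,[-0.6,-0.6,0],[0,0,0]],
    [1,[0,0,0],[0,0,0]]
  ]
}}

```text
time_s: 3.0
tcp_pos: [0.4914, -0.3412, 0.2426]
tcp_rot: [[-0.958, 0.286, -0.002], [0.286, 0.958, 0.002], [0.003, 0.001, -1.0]]
force: [0.4, 0.6, -0.1]
width: 0.0853
finger_force: 0.0
```

>>> {"op": "drive_tool", "data": {
  "increments": [
    [1,[-0.31,-0.54,0.3],[0,0,0]],
    [1,[-0.31,-0.54,0.6],[0,0,0]],
    [1,[-0.31,-0.54,0.6],[0,0,0]],
    [1,[0,0,0.2],[0,0,0]],
    [1,[0,0,0],[0,0,0]]
  ]
}}

```text
time_s: 3.62
tcp_pos: [0.5122, -0.4279, 0.1597]
tcp_rot: [[-0.959, 0.282, -0.002], [0.282, 0.959, 0.002], [0.002, 0.002, -1.0]]
force: [0.8, 0.6, 0.6]
width: 0.0855
finger_force: 0.0
```

```bash
python3 - <<'E'
from h import *
print(manip.get_state()["tcp_pos"])
a=manip.read_camera("side");cv2.imwrite("pics/b.png",cv2.resize(a[180:370,230:400],None,fx=3,fy=3,interpolation=cv2.INTER_CUBIC)[:,:,::-1])
E
```

```text
[ 0.51220149 -0.42791626  0.15966092]
```

View pics/b.png

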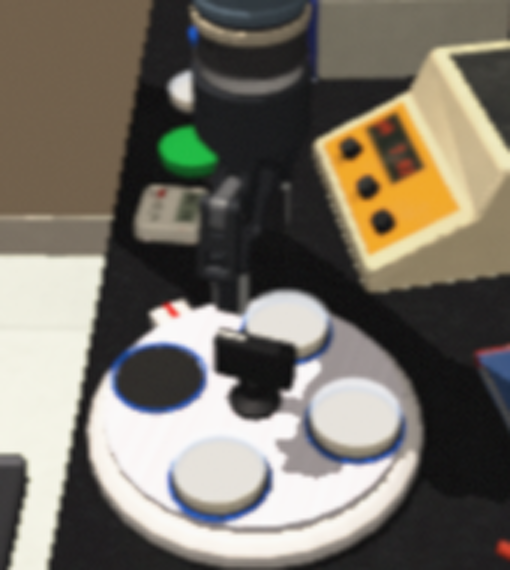

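The gripper hangs open above the far side of the knob, which is at crop (255,362), full-frame about (315,300). The empty nest is at crop (159,377).

```bash
python3 - <<'E'
from h import *
P=lambda x,y:((x+.5)/3-.5+230,(y+.5)/3-.5+180)
e=ray("side",*P(159,377),.037);print("nest",e)
for n,p in(("d1",(287,326)),("d2",(355,417)),("d3",(220,474))):print(n,ray("side",*P(*p),.052))
a,b=ray("side",*P(215,350),.078),ray("side",*P(295,375),.078);print("knob",a,b,(a+b)/2)
r=ray("side",*P(170,309),.026);ax=np.array([.5128,-.4325]);
print("mark",r,*[np.degrees(np.arctan2(*(v-ax)[::-1])) for v in(r,e)])
E
```

```text
nest [ 0.44098307 -0.41167936]
d1 [ 0.53588813 -0.3724492 ]
d2 [ 0.58342156 -0.46388027]
d3 [ 0.49102977 -0.51524529]
knob [ 0.48416457 -0.42568537] [ 0.54126954 -0.44980978] [ 0.51271706 -0.43774757]
mark [ 0.44217186 -0.32562286] 123.45811804169192 163.83245473411966
```

>>> {"op": "drive_tool", "data": {
  "increments": [
    [1,[-0.04,-0.1,0.3],[0,0,0]],
    [1,[0,0,0.5],[0,0,0]],
    [1,[0,0,0.5],[0,0,0]],
    [1,[0,0,0.3],[0,0,0]],
    [1,[0,0,0.03],[0,0,0]],
    [-1,[0,0,0],[0,0,0]],
    [-1,[0,0,0],[0,0,0]],
    [-1,[0,0,0],[0,0,0]]
  ]
}}

```text
time_s: 4.68
tcp_pos: [0.5138, -0.4355, 0.08]
tcp_rot: [[-0.959, 0.283, 0.001], [0.283, 0.959, -0.001], [-0.002, -0.001, -1.0]]
force: [0.4, 0.1, 0.4]
width: 0.0323
finger_force: 0.0
```

>>> {"op": "drive_tool", "data": {
  "increments": [
    [-1,[0,0,0],[0,0,0]],
    [-1,[0,0,0],[0,0,0]],
    [-1,[0,0,0],[0,0,0]],
    [-1,[0,0,0],[0,0,0]]
  ]
}}

```text
time_s: 5.18
tcp_pos: [0.5144, -0.4328, 0.08]
tcp_rot: [[-0.96, 0.281, 0.002], [0.281, 0.96, 0.003], [-0.001, 0.004, -1.0]]
force: [-0.3, 5.4, 4.3]
width: 0.0152
finger_force: 62.5
```

>>> {"op": "drive_tool", "data": {
  "increments": [
    [-1,[0,0.04,0],[0,0,0.4]],
    [-1,[0,0,0],[0,0,0.6]],
    [-1,[0,0,0],[0,0,0.7]],
    [-1,[0,0,0],[0,0,0.7]],
    [-1,[0,0,0],[0,0,0.7]],
    [-1,[0,0,0],[0,0,0.6]],
    [-1,[0,0,0],[0,0,0.3]],
    [-1,[0,0,0],[0,0,0]]
  ]
}}

```text
time_s: 6.18
tcp_pos: [0.5138, -0.4336, 0.08]
tcp_rot: [[-0.553, 0.833, 0.0], [0.833, 0.553, -0.001], [-0.001, -0.0, -1.0]]
force: [-2.0, -0.3, 3.0]
width: 0.015
finger_force: 62.4
```

```bash
python3 - <<'E'
from h import *
s=manip.get_state();R=s["tcp_rot"];print(s["tcp_pos"],np.degrees(np.arctan2(R[1,1],R[0,1])),s["ft_torque"],s["force"])
a=manip.read_camera("side");b=manip.read_camera("top")
f=lambda i:cv2.resize(i,None,fx=4,fy=4,interpolation=cv2.INTER_CUBIC)[:,:,::-1]
cv2.imwrite("pics/c.png",np.hstack([f(a[270:370,260:370]),f(b[145:245,410:500])]))
E
```

```text
[ 0.51377794 -0.43358924  0.07995013] 33.564017216837065 [ 0.16945062  0.21416123 -0.06086951] [-1.99298657 -0.3355763   2.97676499]
```

View pics/c.png

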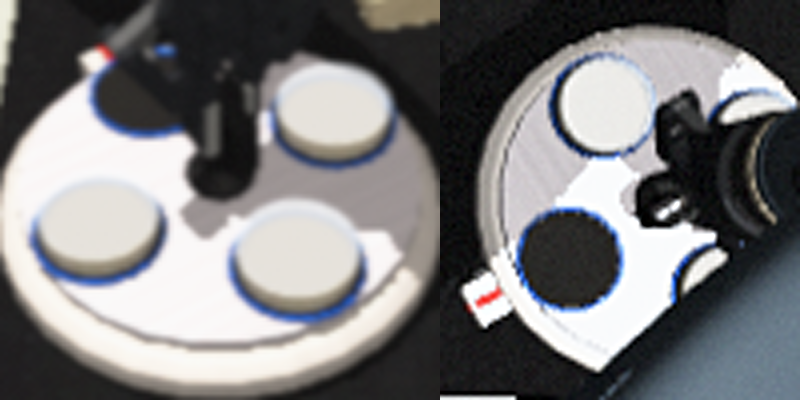

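The gripper holds the knob. In the right panel (top view, 4×, offset 410,145) the nest is centred at (130,259) and the red mark at (47,299), nearly lined up.

```bash
python3 - <<'E'
from h import *
P=lambda x,y:((x+.5)/4-.5+410,(y+.5)/4-.5+145)
b=manip.read_camera("top")[275:315] if 0 else manip.read_camera("top")
h=cv2.cvtColor(b,cv2.COLOR_RGB2HSV).astype(int)[200:235,412:440]
m=((h[...,0]<10)|(h[...,0]>170))&(h[...,1]>90)&(h[...,2]>90);w=(h[...,1]*m).astype(float)
ys,xs=np.mgrid[200:235,412:440];q=((xs*w).sum()/w.sum(),(ys*w).sum()/w.sum());print(q,m.sum(),P(47,299))
e=ray("top",*P(130,259),.037)
for ax in([.5138,-.4336],[.5128,-.4325],[.5125,-.432]):
    f=lambda v:np.degrees(np.arctan2(*(v-np.array(ax))[::-1])).round(2)
    print(ax,"nest",e,np.linalg.norm(e-ax),f(e),"mark",[f(ray("top",*p,.026)) for p in(q,P(47,299))])
E
```

```text
(np.float64(421.13950667205825), np.float64(219.28871815608574)) 15 (421.375, 219.375)
[0.5138, -0.4336] nest [ 0.47148325 -0.37129779] 0.07531449399190919 124.19 mark [np.float64(121.09), np.float64(121.31)]
[0.5128, -0.4325] nest [ 0.47148325 -0.37129779] 0.0738429728507358 124.02 mark [np.float64(120.97), np.float64(121.19)]
[0.5125, -0.432] nest [ 0.47148325 -0.37129779] 0.07326071509857705 124.05 mark [np.float64(120.97), np.float64(121.19)]
```

>>> {"op": "drive_tool", "data": {
  "increments": [
    [-1,[0,0,0],[0,0,0.12]],
    [-1,[0,0,0],[0,0,0]]
  ]
}}

```text
time_s: 6.58
tcp_pos: [0.5137, -0.4336, 0.0799]
tcp_rot: [[-0.535, 0.845, 0.0], [0.845, 0.535, -0.001], [-0.001, -0.001, -1.0]]
force: [-2.1, -0.7, 6.5]
width: 0.0154
finger_force: 62.7
```

```bash
python3 - <<'E'
from h import *
s=manip.get_state();R=s["tcp_rot"];print(s["tcp_pos"],np.degrees(np.arctan2(R[1,1],R[0,1])),s["ft_torque"],s["force"])
E
```

```text
[ 0.51374923 -0.43359969  0.07992992] 32.351933331628146 [ 0.16409252  0.44543086 -0.08569378] [-2.05279984 -0.73867231  6.52646676]
```

>>> {"op": "drive_tool", "data": {
  "increments": [
    [-1,[0,0,0],[0,0,0.12]],
    [-1,[0,0,0],[0,0,0]]
  ]
}}

```text
time_s: 6.82
tcp_pos: [0.5137, -0.4336, 0.0799]
tcp_rot: [[-0.518, 0.856, 0.0], [0.856, 0.518, -0.001], [-0.001, -0.001, -1.0]]
force: [-3.0, 0.2, 6.1]
width: 0.0151
finger_force: 62.7
```

```bash
python3 - <<'E'
from h import *
s=manip.get_state();R=s["tcp_rot"];print(s["tcp_pos"],np.degrees(np.arctan2(R[1,1],R[0,1])),s["ft_torque"],s["force"])
E
```

```text
[ 0.51369697 -0.43362327  0.07993893] 31.168139396943296 [0.14064756 0.38514942 0.03842447] [-2.96791287  0.17323821  6.11706175]
```

Torque about the axis changed sign (−0.09 → +0.04), so the detent centre is here. I'll release and lift.

>>> {"op": "drive_tool", "data": {
  "increments": [
    [1,[0,0,0],[0,0,0]],
    [1,[0,0,0],[0,0,0]],
    [1,[0,0,0],[0,0,0]],
    [1,[0,0,0],[0,0,0]],
    [1,[0,0,-0.5],[0,0,0]],
    [1,[0,0,-1],[0,0,0]],
    [1,[0,0,-1],[0,0,0]],
    [1,[0,0,0],[0,0,0]]
  ]
}}

```text
time_s: 7.82
tcp_pos: [0.516, -0.4351, 0.2109]
tcp_rot: [[-0.518, 0.856, 0.008], [0.856, 0.518, -0.009], [-0.012, 0.003, -1.0]]
force: [0.0, 0.2, 0.3]
width: 0.0854
finger_force: 0.0
```

>>> {"op": "drive_tool", "data": {
  "increments": [
    [1,[0.7,0.3,0],[0,0,0]],
    [1,[1,0.42,0],[0,0,0]],
    [1,[1,0.42,0],[0,0,0]],
    [1,[1,0.42,0],[0,0,0]],
    [1,[1,0.42,0],[0,0,0]],
    [1,[1,0.42,0],[0,0,0]],
    [1,[0.5,0.2,0],[0,0,0]],
    [1,[0,0,0],[0,0,0]]
  ]
}}

```text
time_s: 8.82
tcp_pos: [0.4641, -0.0987, 0.2032]
tcp_rot: [[-0.52, 0.854, -0.001], [0.854, 0.52, 0.0], [0.001, -0.0, -1.0]]
force: [0.7, 0.1, 0.0]
width: 0.0854
finger_force: 0.0
```

```bash
python3 - <<'E'
from h import *
s=manip.get_state();R=s["tcp_rot"];print(s["tcp_pos"],R.round(3))
a=manip.read_camera("side");b=manip.read_camera("top")
np.save("b.npy",b);np.save("a.npy",a)
f=lambda i:cv2.resize(i,None,fx=4,fy=4,interpolation=cv2.INTER_CUBIC)[:,:,::-1]
cv2.imwrite("pics/d.png",np.hstack([f(a[180:320,260:340]),f(b[145:285,410:520])]))
E
```

```text
[ 0.46410297 -0.09865181  0.20322616] [[-0.52   0.854 -0.001]
 [ 0.854  0.52   0.   ]
 [ 0.001 -0.    -1.   ]]
```

View pics/d.png

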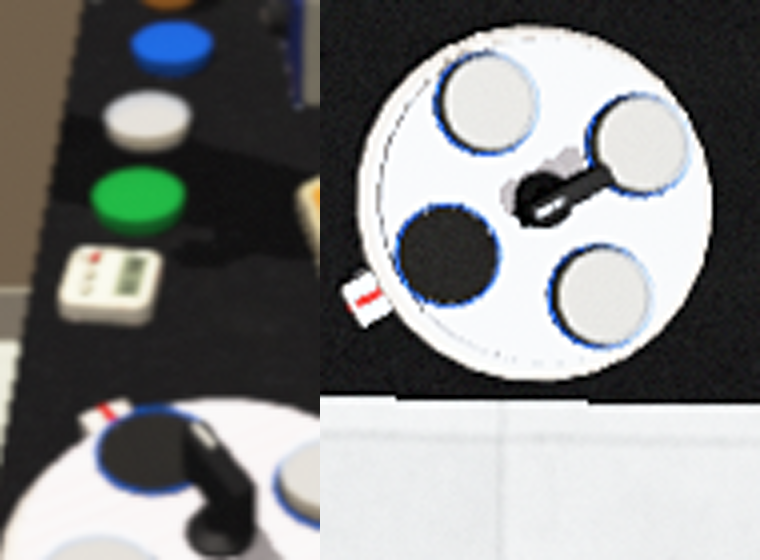

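The carousel is free of the gripper. In the top panel (offset 410,145) the nest is at (127,255) and the mark at (48,300), in line with the axis. In the side panel (offset 260,180) the white dish is at (148,118).

```bash
python3 - <<'E'
from h import *
a,b=np.load("a.npy"),np.load("b.npy")
P=lambda x,y,o:((x+.5)/4-.5+o[0],(y+.5)/4-.5+o[1])
n=b[195:222,428:452].max(2)<75
q,s=cen(n);e=ray("top",q[0]+428,q[1]+195,.036);e2=ray("top",*P(127,255,(410,145)),.037)
print("nest top",e,s,e2)
e3=ray("side",*P(150,452,(260,180)),.036);print("side~",e3)
ax=np.array([.5137,-.4336]);f=lambda v:np.degrees(np.arctan2(*(v-ax)[::-1])).round(2)
m=ray("top",*P(48,300,(410,145)),.018);m2=ray("top",*P(48,300,(410,145)),.026)
print("ang",f(e),f(e2),"mark",f(m),f(m2),np.linalg.norm(e-ax),np.linalg.norm(e2-ax))
cs=ray("side",*P(148,118,(260,180)),.011);print("dish side",cs)
for nm,im,box in(("side",a,(200,225,283,311)),):
    c=im[box[0]:box[1],box[2]:box[3]].astype(int);w=(c.min(2)>110);q,s=cen(w)
    print(nm,q+[box[2],box[0]],s,ray("side",s[0]+s[2]/2-.5+box[2],q[1]+box[0],.011))
t=cv2.cvtColor(cv2.imread("pics/top0.png"),cv2.COLOR_BGR2RGB)[200:232,280:310]
q,s=cen(t.min(2)>100);print("top dish",q+[280,200],s,ray("top",q[0]+280,q[1]+200,.015))
E
```

```text
nest top [ 0.47405577 -0.36868201] [  2   2  22  24 429] [ 0.47413707 -0.36926665]
side~ [ 0.47088433 -0.37007637]
ang 121.41 121.59 mark 122.05 121.67 0.07606582663294895 0.07552486400839563
dish side [0.4469614  0.02698527]
side [296.30396476 208.99118943] [  3   3  22  13 227] [0.44652821 0.0277578 ]
top dish [293.99318182 215.88863636] [  3   4  23  24 440] [0.44593707 0.02870541]
```

>>> {"op": "drive_tool", "data": {
  "increments": [
    [1,[0.7,0.3,0],[0,0,0]],
    [1,[0.9,0.4,0],[0,0,0]],
    [1,[0.74,0.31,0.4],[0,0,0]],
    [1,[0,0,1],[0,0,0]],
    [1,[0,0,1],[0,0,0]],
    [1,[0,0,0.4],[0,0,0]],
    [1,[0,0,0],[0,0,0]]
  ]
}}

```text
time_s: 9.8
tcp_pos: [0.4455, 0.0249, 0.0612]
tcp_rot: [[-0.516, 0.857, -0.005], [0.857, 0.516, 0.0], [0.003, -0.005, -1.0]]
force: [-0.2, 0.4, 0.5]
width: 0.0854
finger_force: 0.0
```

>>> {"op": "drive_tool", "data": {
  "increments": [
    [1,[0.04,0.05,0.3],[0,0,0]],
    [1,[0,0,0.4],[0,0,0]],
    [1,[0,0,0.15],[0,0,0]],
    [1,[0,0,0],[0,0,0]]
  ]
}}

```text
time_s: 10.3
tcp_pos: [0.4486, 0.0287, 0.0213]
tcp_rot: [[-0.517, 0.856, -0.0], [0.856, 0.517, -0.0], [0.0, -0.0, -1.0]]
force: [0.1, -0.0, 0.8]
width: 0.0856
finger_force: 0.0
```

>>> {"op": "drive_tool", "data": {
  "increments": [
    [1,[0,-0.03,0.1],[0,0,0]],
    [1,[0,0,0],[0,0,0]],
    [-1,[0,0,0],[0,0,0]],
    [-1,[0,0,0],[0,0,0]],
    [-1,[0,0,0],[0,0,0]],
    [-1,[0,0,0],[0,0,0]]
  ]
}}

```text
time_s: 11.05
tcp_pos: [0.4482, 0.0279, 0.0176]
tcp_rot: [[-0.518, 0.856, 0.002], [0.856, 0.518, -0.0], [-0.001, 0.002, -1.0]]
force: [-0.9, -0.5, 5.6]
width: 0.0611
finger_force: 64.9
```

```bash
python3 - <<'E'
from h import *
a=manip.read_camera("side")
cv2.imwrite("pics/e.png",cv2.resize(a[150:240,250:350],None,fx=5,fy=5,interpolation=cv2.INTER_CUBIC)[:,:,::-1])
E
```

```text
(no output)
```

View pics/e.png

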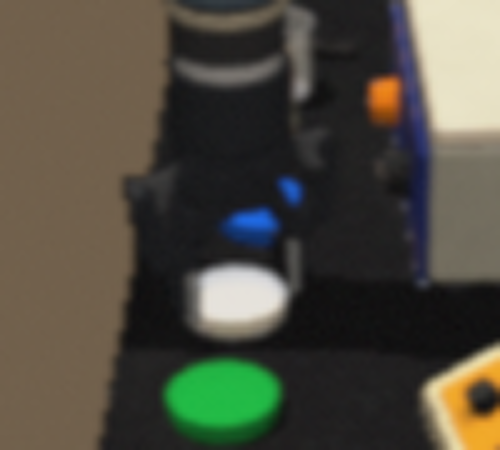

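The dish sits between the fingers (crop (238,300)), clear of the green look-alike. I'll lift it and check the hold.

>>> {"op": "drive_tool", "data": {
  "increments": [
    [-1,[0,0,-0.15],[0,0,0]],
    [-1,[0,0,-0.3],[0,0,0]],
    [-1,[0,0,-0.7],[0,0,0]],
    [-1,[0,0,-1],[0,0,0]],
    [-1,[0,0,-0.7],[0,0,0]],
    [-1,[0,0,0],[0,0,0]],
    [-1,[0,0,0],[0,0,0]]
  ]
}}

```text
time_s: 11.98
tcp_pos: [0.4469, 0.028, 0.1586]
tcp_rot: [[-0.517, 0.856, -0.0], [0.856, 0.517, 0.0], [0.0, -0.0, -1.0]]
force: [-0.7, 0.4, -0.9]
width: 0.0608
finger_force: 65.0
```

```bash
python3 - <<'E'
from h import *
s=manip.get_state();print(s["tcp_pos"],s["force"])
a=manip.read_camera("side")
cv2.imwrite("pics/f.png",cv2.resize(a[100:230,240:360],None,fx=4.5,fy=4.5,interpolation=cv2.INTER_CUBIC)[:,:,::-1])
E
```

```text
[0.44693797 0.02803044 0.15859905] [-0.74670159  0.3514638  -0.92284241]
```

View pics/f.png

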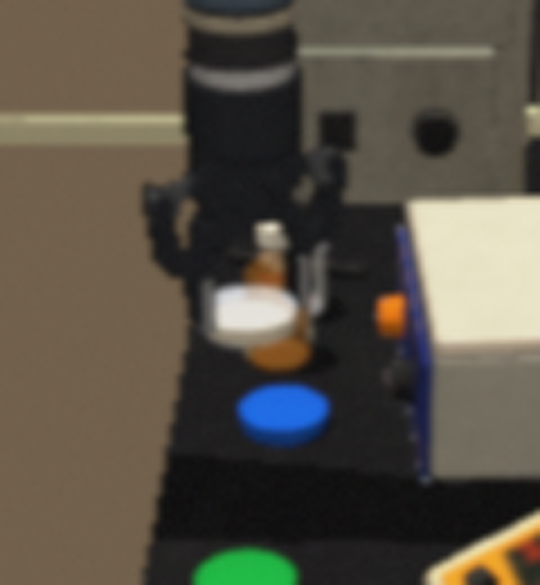

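The dish is lifted, roughly level, at crop (253,315), with the fingers at (207,300) and (310,285). I'll compute its offset in the grip.

```bash
python3 - <<'E'
from h import *
s=manip.get_state();R=s["tcp_rot"];t=s["tcp_pos"]
for c in("side","top"):
    im=manip.read_camera(c).astype(int)
    for z,n in((t[2]-.0176+.016,"top"),(t[2]-.0176+.008,"mid")):
        u,v=proj(c,[t[0],t[1],z]);print(c,n,"expected",u.round(1),v.round(1))
    u,v=int(u),int(v);r=im[v-17:v+18,u-22:u+23]
    m=(r.min(2)>95)&(r.max(2)-r.min(2)<60)
    q,st=cen(m);q=q+[u-22,v-17];print(q.round(1),st)
    p=ray(c,*q,t[2]-.0176+.011);d=np.r_[p-t[:2],0];print("offset tool",(R.T@d*1000).round(1))
E
```

```text
side top expected 295.0 167.4
side mid expected 295.1 169.8
[295.  169.6] [ 13  11  20  14 225]
offset tool [-3.7 -2.1 -0. ]
top top expected 291.0 214.8
top mid expected 291.2 214.9
[277.9 212.5] [  0   0  20  33 573]
offset tool [24.9 21.  -0. ]
```

>>> {"op": "drive_tool", "data": {
  "increments": [
    [-1,[-0.5,-0.26,0],[0,0,0]],
    [-1,[-1,-0.51,0],[0,0,0]],
    [-1,[-1,-0.51,0],[0,0,0]],
    [-1,[-1,-0.51,0],[0,0,0]],
    [-1,[-1,-0.51,0],[0,0,0]],
    [-1,[-1,-0.51,0],[0,0,0]],
    [-1,[-1,-0.51,0],[0,0,0]],
    [-1,[-0.59,-0.32,0],[0,0,0]]
  ]
}}

```text
time_s: 13.12
tcp_pos: [0.4739, -0.3716, 0.1566]
tcp_rot: [[-0.516, 0.857, -0.002], [0.857, 0.516, 0.002], [0.003, -0.001, -1.0]]
force: [0.5, 0.2, 0.0]
width: 0.0607
finger_force: 65.0
```

>>> {"op": "drive_tool", "data": {
  "increments": [
    [-1,[0,0,0.4],[0,0,0]],
    [-1,[0,0,0.6],[0,0,0]],
    [-1,[0,0,0.4],[0,0,0]],
    [-1,[0,0,0],[0,0,0]],
    [-1,[0,0,0],[0,0,0]]
  ]
}}

```text
time_s: 13.75
tcp_pos: [0.4748, -0.3694, 0.0888]
tcp_rot: [[-0.517, 0.856, -0.0], [0.856, 0.517, 0.0], [0.0, -0.0, -1.0]]
force: [0.2, 0.2, 0.2]
width: 0.061
finger_force: 65.0
```

>>> {"op": "drive_tool", "data": {
  "increments": [
    [-1,[0,0,0.3],[0,0,0]],
    [-1,[0,0,0.25],[0,0,0]],
    [-1,[0,0,0.08],[0,0,0]],
    [-1,[0,0,0],[0,0,0]],
    [-1,[0,0,0],[0,0,0]]
  ]
}}

```text
time_s: 14.38
tcp_pos: [0.4751, -0.3697, 0.0577]
tcp_rot: [[-0.517, 0.856, 0.001], [0.856, 0.517, -0.001], [-0.001, 0.0, -1.0]]
force: [0.1, 0.2, -0.5]
width: 0.0614
finger_force: 65.0
```

```bash
python3 - <<'E'
from h import *
a=manip.read_camera("side");b=manip.read_camera("top")
f=lambda i:cv2.resize(i,None,fx=4,fy=4,interpolation=cv2.INTER_CUBIC)[:,:,::-1]
cv2.imwrite("pics/g.png",np.hstack([f(a[235:365,260:360]),f(b[125:255,405:495])]))
E
```

```text
(no output)
```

View pics/g.png

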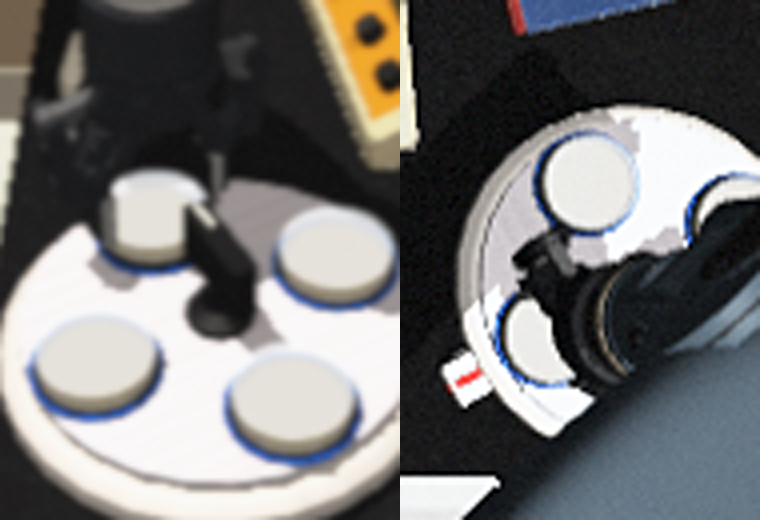

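The dish hovers about 4 mm over the nest (side crop (155,215)), concentric within the blue lip, and the disc is still aligned with the mark. I'll lower it the last bit.

>>> {"op": "drive_tool", "data": {
  "increments": [
    [-1,[0,0,0.04],[0,0,0]],
    [-1,[0,0,0.02],[0,0,0]],
    [-1,[0,0,0.01],[0,0,0]],
    [-1,[0,0,0],[0,0,0]]
  ]
}}

```text
time_s: 14.98
tcp_pos: [0.4748, -0.3695, 0.0538]
tcp_rot: [[-0.517, 0.856, -0.0], [0.856, 0.517, 0.0], [0.0, -0.0, -1.0]]
force: [-0.8, 0.0, 0.5]
width: 0.0612
finger_force: 65.0
```

>>> {"op": "drive_tool", "data": {
  "increments": [
    [-1,[0,0,0.02],[0,0,0]],
    [-1,[0,0,0],[0,0,0]]
  ]
}}

```text
time_s: 15.22
tcp_pos: [0.4749, -0.3695, 0.0537]
tcp_rot: [[-0.517, 0.856, 0.0], [0.856, 0.517, -0.0], [-0.0, -0.0, -1.0]]
force: [-2.1, 1.0, 4.6]
width: 0.0612
finger_force: 65.5
```

Contact at the expected height (4.6 N). I'll release gently and lift.

>>> {"op": "drive_tool", "data": {
  "increments": [
    [0.6,[0,0,0],[0,0,0]],
    [0.6,[0,0,0],[0,0,0]],
    [1,[0,0,0],[0,0,0]],
    [1,[0,0,0],[0,0,0]],
    [1,[0,0,-0.3],[0,0,0]],
    [1,[0,0,-0.8],[0,0,0]],
    [1,[0,0,-1],[0,0,0]],
    [1,[0,0,-0.6],[0,0,0]]
  ]
}}

```text
time_s: 16.23
tcp_pos: [0.4759, -0.3704, 0.1925]
tcp_rot: [[-0.517, 0.856, 0.004], [0.856, 0.517, -0.004], [-0.006, 0.001, -1.0]]
force: [0.1, -0.4, -1.1]
width: 0.0856
finger_force: 0.0
```

>>> {"op": "drive_tool", "data": {
  "increments": [
    [1,[0.8,0.4,0],[0,0,0]],
    [1,[1,0.5,0],[0,0,0]],
    [1,[1,0.5,0],[0,0,0]],
    [1,[1,0.5,0],[0,0,0]],
    [1,[0,0,0],[0,0,0]],
    [1,[0,0,0],[0,0,0]]
  ]
}}

```text
time_s: 16.98
tcp_pos: [0.4584, -0.1581, 0.189]
tcp_rot: [[-0.518, 0.855, 0.002], [0.855, 0.518, -0.002], [-0.002, 0.001, -1.0]]
force: [0.1, -0.9, -0.5]
width: 0.0853
finger_force: 0.0
```

```bash
python3 - <<'E'
from h import *
a=manip.read_camera("side");b=manip.read_camera("top")
f=lambda i:cv2.resize(i,None,fx=4,fy=4,interpolation=cv2.INTER_CUBIC)[:,:,::-1]
cv2.imwrite("pics/i.png",np.hstack([f(a[235:365,260:360]),f(b[125:255,410:510])]))
E
```

```text
(no output)
```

View pics/i.png

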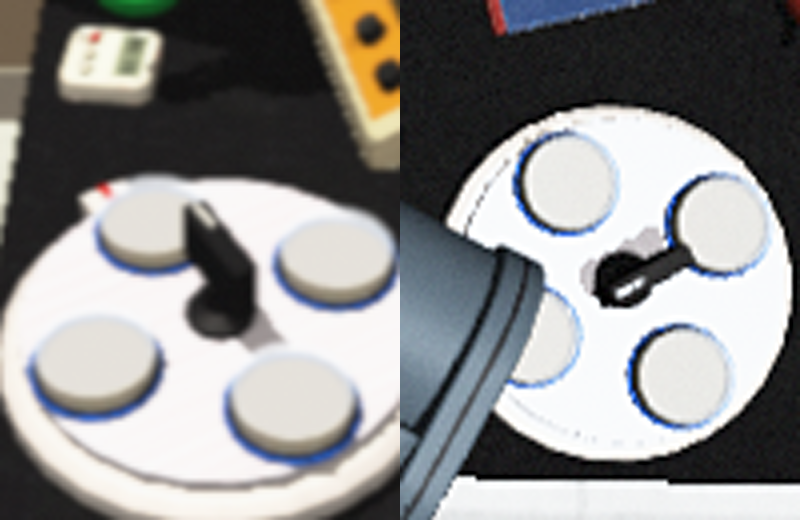

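The dish sits flat in the nest at (150,225) in the side panel, level with the fixed ones. The lip is even all round, the disc is at the mark and the timer is untouched. I'll hand it in.

```bash
python3 -c "
from rig import manip
print(manip.finish_job())"
```

```text
the job is handed in; nothing more can be done
None
```

The job is handed in: I turned the carousel until the empty nest stood in its detent at the red mark and let go, then laid the dish in that nest, where the last pictures show it flat; I kept clear of the timer, bottle and beaker.

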